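# Tighten a lens retaining ring with a two-pin spanner

### The job

The brass retaining ring sunk in the black lens cell is still loose. Take the two-pin spanner from its wooden rest, find the ring's two holes with light pressure of the pins, and turn the ring gently clockwise (seen from above) with the spanner until it comes up against its stop, without forcing it. Then stand the spanner back in its rest as it was and let go, leaving the other things on the bench where they are.

Things in the scene. Friction and masses are not known exactly. Their poses are not given: they have to be found in the camera images.
- spanner_grip (a point): centre of the spanner's blue grip, where it is to be held: a block 14 mm thick (its x), 40 mm wide (its y), 34 mm high, its underside 45 mm above the pin tips. Axes: x across the thin grip, y along the line of the two pins, z up
- spanner_tips (a point): the point on the spanner's axis midway between the tips of its two pins, 62 mm below spanner_grip; same axes
- rest_seat (a point): where spanner_tips lies when the spanner stands in its rest: a fixed dark wooden block 40 x 76 x 18 mm with two 10 mm holes 36 mm apart on its y axis. The point is 4 mm above the bench, 14 mm below the block's top, on which the head bar sits. At the start the spanner stands there, turned as the block is
- ring_face (a point): centre of the brass ring at the level of its upper face, 39 mm above the bench; axes of the holder. The ring (49 mm outer, 25 mm inner diameter) has two opposite round 8 mm holes, centres 36 mm apart, 6 mm deep to a hard floor: pins are home with their tips 6 mm below this point. The dark lens cell round it (62 mm outside, 50 mm opening) has its rim 5 mm above this point
- holder: fixed round holder, 86 mm across, 20 mm high, origin under its centre, two dark jaws (35 mm high, marked with a white line) on its y axis, reaching 50 mm out; it carries cell and ring, and the cell does not turn in it. Forces of 3 to 5 N find the holes: the loose ring turns at 0.12 N m, and lightly pressed sliding pins do not drag it round. Pin forces of 30 N (0.4 N m) harm it
- ring (a joint): turn of the ring in its thread, rad, growing clockwise seen from above; starts between 0 and 0.3, tight against its stop at 0.75, where the torque rises steeply within 0.04 rad. It does not tell where the holes are: at the start the line through the two holes lies within 0.4 rad, either way, of the holder's y axis, and its true angle must be seen or felt
- spanner: the spanner as a whole, 79 mm tall, about 0.14 kg, origin at spanner_tips: two steel pins pointing down (diameter 5 mm, 14 mm long, tapered to 2.6 mm over the last 2.6 mm) 36 mm apart about its axis, a steel head bar 14 x 50 x 9 mm above them, a round neck of 13 mm, then the blue grip
- loupe: black eye loupe, 32 mm across, 28 mm high, loose bystander left of the holder; origin under its centre
- oil_stand: black oil pot stand with grey lids, 37 x 78 x 20 mm, loose bystander behind the holder, to the left; origin under its centre
- pin_vice: grey pin vice lying along y, 11 x 80 x 11 mm, loose bystander behind the rest; origin under its centre
- parts_tray: turquoise round parts tray, 93 mm across, 15 mm high, loose bystander behind the rest; origin under its centre
- dust_brush: small wooden dust brush, 8 x 105 x 7 mm, lying along y, loose bystander right of the rest; origin under its centre

How it is judged:
By the outcome, as a careful person would: the job done as asked, in the order asked, and still so for the second after the job is handed in, with the robot touching nothing.
It also fails if it takes over 64 s, if anything falls off the work surface, if the arm or the gripper's body presses on something with over 40 N, if the wrist force passes 120 N, or if a joint passes its speed limit or range.

### The arm

A 7-joint arm with a two-finger parallel gripper is mounted at the origin on a cart in front of the work surface, level with it; the furniture and walls round the work are solid. World frame = base frame: x ahead of the robot, y to its left, z up, the work surface at z = 0. Lengths are in m, angles in rad, forces in N, time in s.
With the tool pointing down it reaches from about 0.4 to 0.85 m from the base axis. Payload 6.9 kg.
Tool frame: the origin (TCP) lies at the very end of the fingers, on their centre line; the grasp point (between the pads) lies 19 mm behind it (arm.pinch_z is the distance from the TCP to the grasp point, in m); z points along the fingers, y is the direction in which the jaws open and shut (so a half turn about z gives the same grasp; the last joint's range is limited). The gripper opens to 85 mm and grips with 20 to 120 N. Pads are 22 mm wide; open, the fingers measure 114 mm over their backs; the gripper's body (76 mm by 85 mm) begins 54 mm behind the grasp point. The pads swing forward as they close: fully open they stand 13 mm farther back than shut.
Start: joints at [0.105, 0.507, -0.238, 1.5, 0.126, 1.149, -0.155], TCP at [0.625, -0, 0.231] pointing down, gripper open.
Joint ranges: [-3.08, 3.08], [-0.24, 2.05], [-1.43, 1.35], [0, 2.5], [-1.52, 4.66], [0.17, 1.96], [-2.89, 2.89]. Speed limits (rad/s): [2.39, 2.39, 3.14, 3.14, 3.14, 3.14, 3.14].

### API

Orientations are given as a unit quaternion [w, x, y, z].
In Python, from plant import arm gives the robot as it stands. The module is installed in compiled form; this text tells all that it offers.
- The arm moves only by the shell command python3 -m crank 'ROWS' [FORCE]. ROWS is JSON, a list of rows, each a list of 3 entries, a list of its own where there are three numbers: the shift along the tool's x, y, z in cm, then the turn about the tool's z in degrees, then the opening in per cent of the stroke, from 0 (shut) to 100 (fully open). A call has 1 to 20 rows; each row shifts and turns the pose as measured when the row begins, along the tool's axes as they then stand; what a row does not reach is not made up. A row lasts 1/10 s, in which the tool goes at most 50 mm and 8.59 degrees, less where a joint would pass 70% of its speed; a pose out of reach is approached as far as the arm can. A call is refused whole if a number of a shift passes 5 or a number of a turn 8.59, either way. A call with a gripper value outside its range is refused whole. The fingers move at their own pace and stop on an object; FORCE is the grip in N (left out, the last holds). Time passes only in rows, so rows that do not move let the fingers close. It gives the time, the measured TCP pose, the force and the opening at its end, in the units of the state.
- arm.state(): the state, without advancing time (a new reading comes with each control period).
- arm.get_image(name): name is "scene" or "side" or "wrist"; returns a dict with "image" (480x640x3 uint8, blue, green, red), "fx", "fy", "cx", "cy" (pixels), "pose" (4x4, takes a point from camera to world coordinates). Camera axes: x right, y down, z forward; pixel columns grow to the right and rows downward; lengths in m; the calibration is good to about 2 mm. The wrist camera is an equidistant fisheye: a pixel r from the principal point sees the ray r / f radians off the axis. A picture is of the moment at which its call begins. There is no depth.
- arm.sign_off(): hands the job in, once; it reports no verdict.
The state is a dict: "time_s": time; "joint_positions": joint angles; "dq": joint speeds; "tau": joint torques, N m; "eef_pos": TCP position; "orientation": TCP orientation; "force": force on the tool from outside, world axes, zero at the start; "torque": the same for the moment, N m; "finger_gap": finger opening in m.
Only numpy, scipy, OpenCV 4.12 (cv2) and the standard library are available. Lean on these libraries where they do the work, as an engineer would, in place of code of your own. Each camera call takes 0.05 s, during which the arm holds its last target.

## Working session

There is one attempt and no reset: what is moved stays moved. The work goes in short steps, Python scripts to look and compute and a shell command to move; the robot and the scene stay as the last step left them, time stands still between calls to the robot, and variables do not carry over. Pictures are saved under pics/ and viewed, and the job is handed in when it is done.

```bash
mkdir -p pics; ls; cat > h.py <<'E'
import numpy as np, cv2
from plant import arm
def snap(name,fn):
    d=arm.get_image(name); cv2.imwrite('pics/'+fn+'.png',d['image']); np.savez('pics/'+fn+'.npz',fx=d['fx'],fy=d['fy'],cx=d['cx'],cy=d['cy'],pose=d['pose']); return d
def ray(fn,u,v,fish=False):
    d=np.load('pics/'+fn+'.npz'); x=(u-d['cx'])/d['fx']; y=(v-d['cy'])/d['fy']
    if fish:
        r=np.hypot(x,y); s=np.sin(r)/r if r>1e-9 else 1; c=np.array([x*s,y*s,np.cos(r)])
    else: c=np.array([x,y,1.])
    P=d['pose']; return P[:3,3],P[:3,:3]@c
def atz(fn,u,v,z,fish=False):
    o,r=ray(fn,u,v,fish); return o+r*(z-o[2])/r[2]
def proj(fn,p,fish=False):
    d=np.load('pics/'+fn+'.npz');P=d['pose'];c=P[:3,:3].T@(np.array(p)-P[:3,3])
    if fish:
        t=np.arctan2(np.hypot(c[0],c[1]),c[2]);n=np.hypot(c[0],c[1])+1e-12
        return d['cx']+d['fx']*t*c[0]/n, d['cy']+d['fy']*t*c[1]/n
    return d['cx']+d['fx']*c[0]/c[2], d['cy']+d['fy']*c[1]/c[2]
def crop(fn,u0,v0,u1,v1,k,out):
    im=cv2.imread('pics/'+fn+'.png')[v0:v1,u0:u1]; cv2.imwrite('pics/'+out+'.png',cv2.resize(im,None,fx=k,fy=k,interpolation=cv2.INTER_CUBIC))
def st():
    s=arm.state(); print({k:np.round(s[k],4).tolist() for k in ('time_s','eef_pos','orientation','force','torque','finger_gap','joint_positions')})
E
python3 - <<'E'
from h import *
for n in ('scene','side','wrist'):
    d=snap(n,n+'0'); print(n,d['fx'],d['cx'],d['cy'],np.round(d['pose'],3).tolist())
st(); print(arm.pinch_z)
E
```

```text
pics
scene 477.3637524543618 326.1644892803828 246.00216699921418 [[-0.459, -0.574, 0.678, -0.169], [-0.888, 0.311, -0.338, 0.169], [-0.017, -0.758, -0.652, 0.728], [0.0, 0.0, 0.0, 1.0]]
side 483.0467955747939 325.9843831133609 244.42268364188647 [[0.797, -0.393, 0.459, 0.1], [-0.604, -0.493, 0.626, -0.786], [-0.02, -0.776, -0.63, 0.682], [0.0, 0.0, 0.0, 1.0]]
wrist 371.64829954431775 320.3011276497699 240.60991182126446 [[1.0, -0.0, -0.001, 0.623], [-0.0, -0.952, -0.306, 0.078], [-0.001, 0.306, -0.952, 0.374], [0.0, 0.0, 0.0, 1.0]]
{'time_s': 0.15, 'eef_pos': [0.6246, -0.0001, 0.2307], 'orientation': [-0.0005, 0.7071, 0.7071, -0.0005], 'force': [-0.3036, 0.5625, 0.0581], 'torque': [0.0314, -0.0332, 0.001], 'finger_gap': 0.0854, 'joint_positions': [0.1055, 0.5081, -0.2375, 1.5009, 0.1257, 1.1489, -0.1548]}
0.0187
```

View pics/scene0.png

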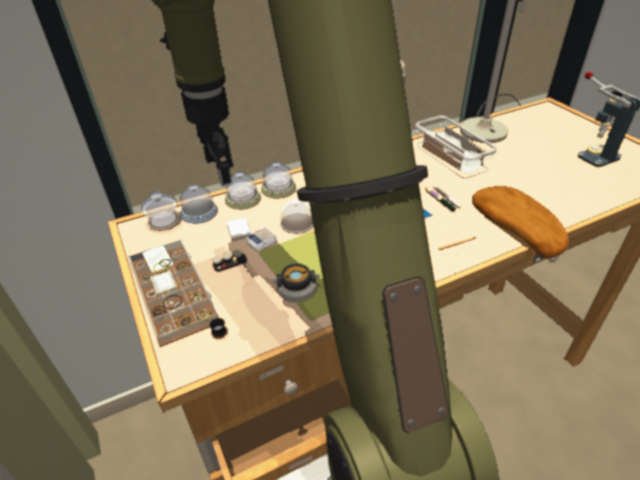

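View pics/side0.png

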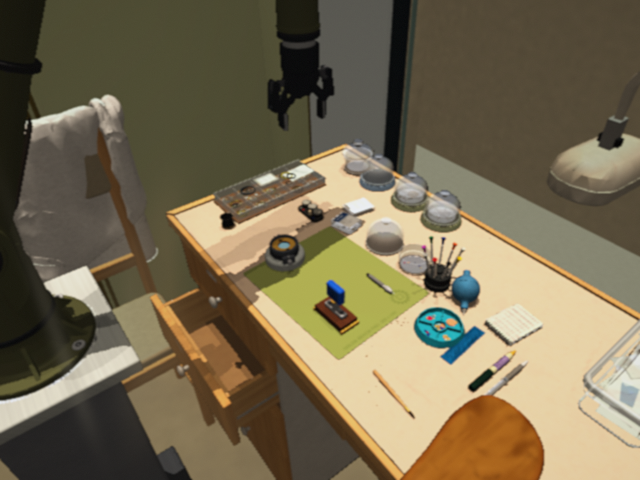

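View pics/wrist0.png

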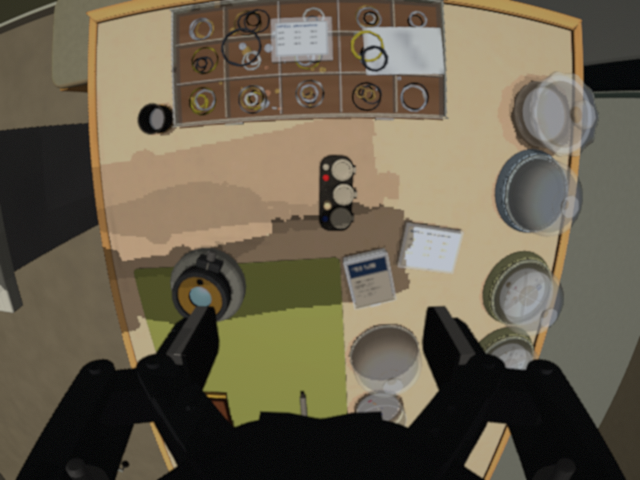

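```bash
python3 - <<'E'
from h import *
crop('side0',220,210,400,350,4,'c1'); crop('wrist0',150,230,270,350,5,'c2')
E
```

```text
(no output)
```

View pics/c1.png

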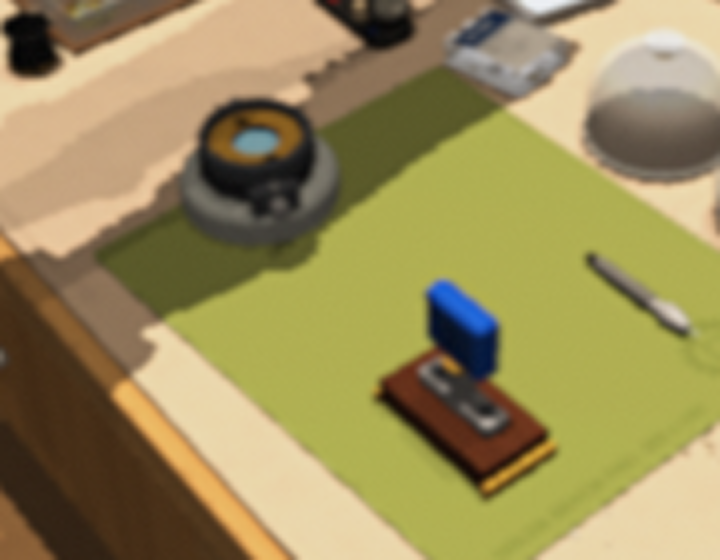

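View pics/c2.png

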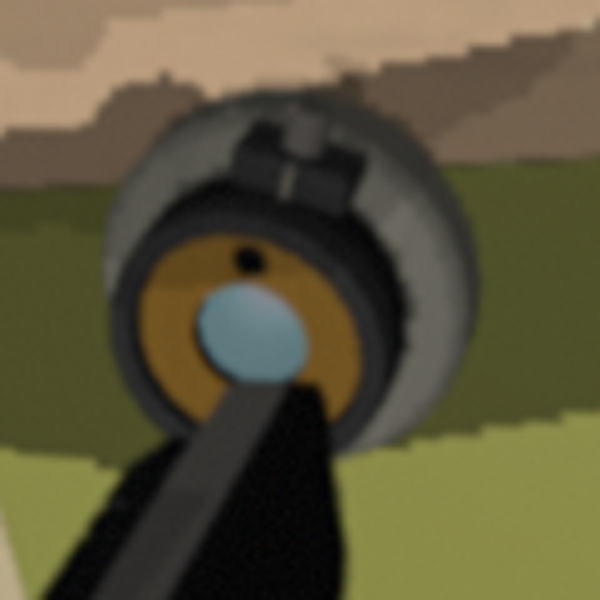

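```bash
python3 - <<'E'
from h import *
f=lambda u,v:(220+u/4,210+v/4)
P=lambda u,v,z:atz('side0',*f(u,v),z)[:2].round(4)
print('grip top',[P(u,v,.083) for u,v in((464,305),(438,284),(490,326))])
print('block',[P(u,v,.018) for u,v in((380,388),(550,435),(485,478))])
print('bar',[P(u,v,.027) for u,v in((428,365),(498,422))])
print('ring',P(256,140,.039), [P(u,v,.039) for u,v in((241,121),(270,158),(206,139),(307,139))])
g=lambda u,v:(150+u/5,230+v/5)
W=lambda u,v,z:atz('wrist0',*g(u,v),z,True)[:2].round(4)
print('wr hole',W(249,260,.039),'edge ring',W(138,320,.039),W(362,335,.039),'aperture',W(252,333,.039),'top edge',W(245,233,.039),'jaw line in,out',W(287,195,.035),W(290,163,.035))
print('rest corner',atz('wrist0',207,393,.018,True),atz('wrist0',226,393,.018,True))
E
```

```text
grip top [array([ 0.4791, -0.2966]), array([ 0.4783, -0.2787]), array([ 0.4799, -0.314 ])]
block [array([ 0.4547, -0.263 ]), array([ 0.4985, -0.3349]), array([ 0.4592, -0.3366])]
bar [array([ 0.4764, -0.2721]), array([ 0.4796, -0.3204])]
ring [ 0.4978 -0.0941] [array([ 0.5003, -0.0756]), array([ 0.4953, -0.1112]), array([ 0.4775, -0.0769]), array([ 0.5194, -0.1103])]
wr hole [ 0.4998 -0.0737] edge ring [ 0.4726 -0.0884] [ 0.5225 -0.0901] aperture [ 0.4983 -0.0905] top edge [ 0.4997 -0.0677] jaw line in,out [ 0.5084 -0.0608] [ 0.5099 -0.0538]
rest corner [ 0.47692549 -0.24230797  0.018     ] [ 0.5029405  -0.23972541  0.018     ]
```

```bash
python3 -m crank '[[[-3.8,-3.1,0],0,100],[[-3.8,-3.1,0],0,100],[[-3.8,-3.1,0],0,100],[[-3.8,-3.1,0],0,100],[[0,0,0],0,100]]'; python3 - <<'E'
from h import *
snap('wrist','w1'); crop('w1',200,60,400,210,4,'c3');st()
E
```

```text
time_s: 0.65
eef_pos: [0.4961, -0.1551, 0.2274]
orientation: [-0.003, 0.706, 0.709, -0.001]
force: [2.0, -0.1, -0.6]
finger_gap: 0.0857
{'time_s': 0.7, 'eef_pos': [0.4983, -0.152, 0.2276], 'orientation': [-0.0025, 0.7046, 0.7096, 0.0002], 'force': [-0.3577, -0.3339, 0.1332], 'torque': [0.0154, -0.057, 0.0115], 'finger_gap': 0.0855, 'joint_positions': [0.4124, 0.3522, -0.2253, 1.7739, 0.0864, 1.0293, 0.1627]}
```

View pics/w1.png

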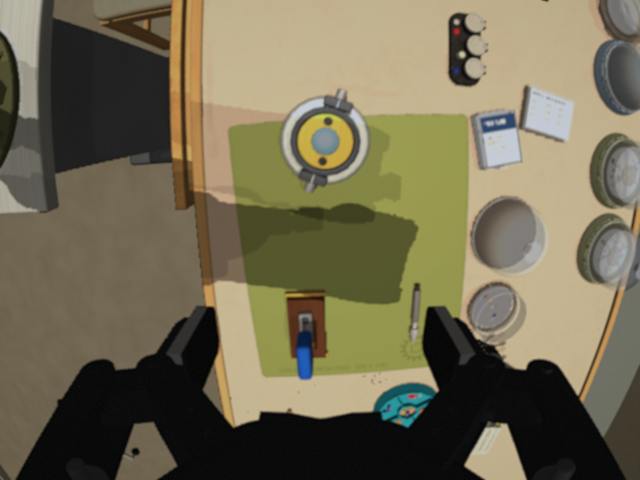

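```bash
python3 - <<'E'
from h import *
crop('w1',270,80,380,200,5,'c3');crop('w1',260,270,360,390,5,'c4')
E
```

```text
(no output)
```

View pics/c3.png

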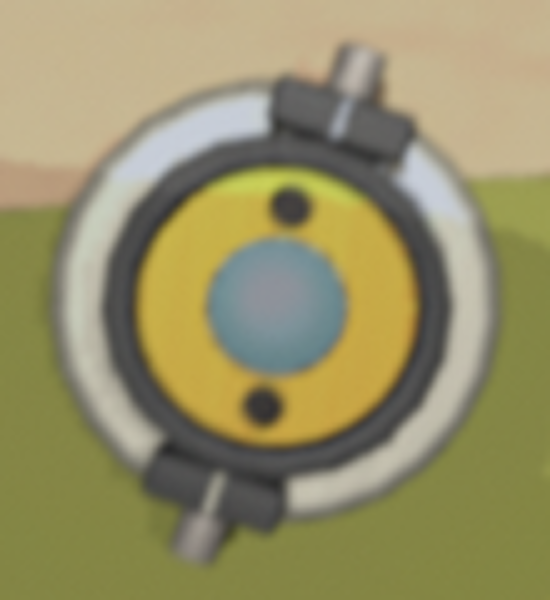

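View pics/c4.png

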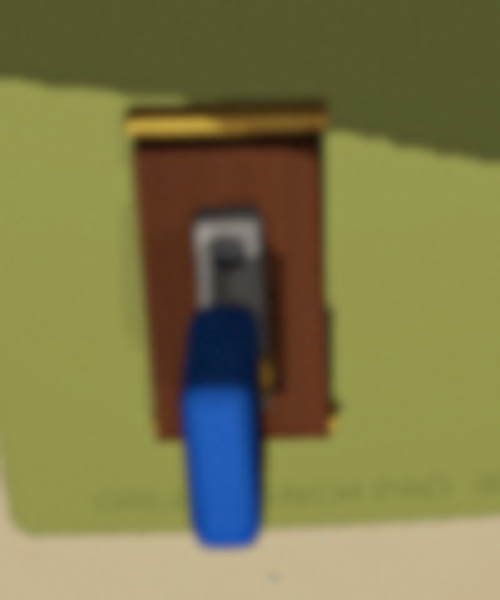

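```bash
python3 - <<'E'
from h import *
g=lambda u,v:(270+u/5,80+v/5)
W=lambda u,v,z:atz('w1',*g(u,v),z,True)[:2].round(4)
h1=W(291,207,.039);h2=W(263,407,.039);d=h1-h2
print('holes',h1,h2,(h1+h2)/2,np.hypot(*d),'yaw',np.degrees(np.arctan2(-d[0],d[1])))
a=W(344,118,.035);b=W(214,490,.035);d=a-b
print('jaws',a,b,(a+b)/2,np.hypot(*d),'yaw',np.degrees(np.arctan2(-d[0],d[1])))
print('ring edges',W(135,310,.039),W(420,306,.039),W(280,168,.039),W(276,445,.039), 'rim',W(105,308,.044),W(450,310,.044),W(280,136,.044))
g=lambda u,v:(260+u/5,270+v/5)
print('grip top',[W(u,v,.083) for u,v in((186,390),(252,388),(258,543),(194,545),(222,466))])
print('block',[W(u,v,.018) for u,v in((128,130),(325,127),(158,437),(330,437))])
print('bar end',W(194,212,.027),W(262,212,.027),W(228,212,.027))
print(np.degrees(arm.state()['torque'][0]*0))
E
```

```text
holes [ 0.5006 -0.0731] [ 0.4958 -0.1089] [ 0.4982 -0.091 ] 0.036120354372569496 yaw -7.63657221548888
jaws [ 0.5099 -0.0569] [ 0.487  -0.1246] [ 0.49845 -0.09075] 0.07146817473533239 yaw -18.688468316694056
ring edges [ 0.4731 -0.0915] [ 0.5235 -0.0905] [ 0.4986 -0.0662] [ 0.4982 -0.1158] rim [ 0.4682 -0.0909] [ 0.5283 -0.0909] [ 0.4985 -0.0607]
grip top [array([ 0.4732, -0.2732]), array([ 0.4854, -0.2725]), array([ 0.4862, -0.3098]), array([ 0.4737, -0.3106]), array([ 0.4796, -0.2908])]
block [array([ 0.4575, -0.2513]), array([ 0.4991, -0.2501]), array([ 0.4614, -0.331 ]), array([ 0.501 , -0.3304])]
bar end [ 0.4717 -0.2659] [ 0.486  -0.2658] [ 0.4789 -0.2658]
0.0
```

```bash
python3 -m crank '[[[-4.4,-0.4,0],0,100],[[-4.4,-0.4,0],0,100],[[-4.4,-0.4,0],0,100],[[-4.4,-0.4,0],0,100],[[-2.5,-0.4,0],0,100],[[0,0,0],0,100]]'; python3 - <<'E'
from h import *
snap('wrist','w2'); crop('w2',260,70,380,220,5,'c5');snap('side','s2');crop('s2',280,260,380,350,6,'c6');st()
E
```

```text
time_s: 1.3
eef_pos: [0.4871, -0.3527, 0.2257]
orientation: [-0.002, 0.7, 0.714, 0.003]
force: [-0.3, 1.1, -1.0]
finger_gap: 0.0855
{'time_s': 1.4, 'eef_pos': [0.4883, -0.3485, 0.2259], 'orientation': [-0.0031, 0.6982, 0.7159, 0.0043], 'force': [0.6651, 0.8538, 0.729], 'torque': [-0.0202, -0.0408, -0.0014], 'finger_gap': 0.0857, 'joint_positions': [0.7011, 0.4723, -0.1832, 1.5741, 0.0818, 1.1073, 0.5256]}
```

View pics/w2.png

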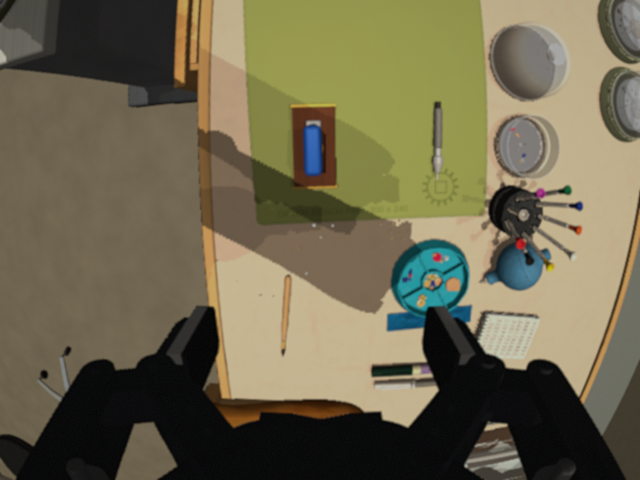

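View pics/c5.png

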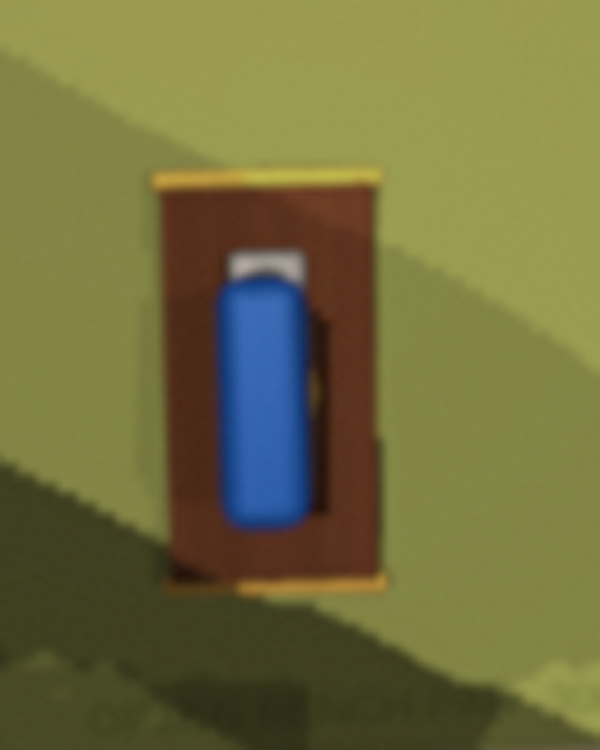

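View pics/c6.png

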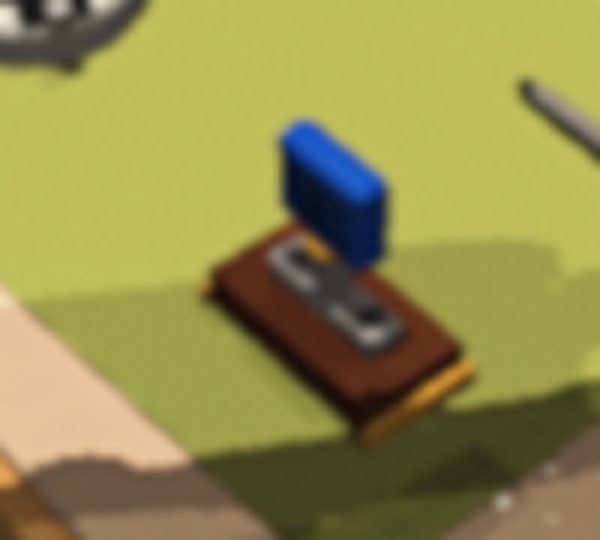

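```bash
python3 - <<'E'
from h import *
g=lambda u,v:(260+u/5,70+v/5)
W=lambda u,v,z:atz('w2',*g(u,v),z,True)[:2].round(4)
print('grip top',[W(u,v,.083) for u,v in((263,278),(270,528),(218,400),(309,400))], (W(263,278,.083)+W(270,528,.083))/2)
c=[W(u,v,.018) for u,v in((160,188),(378,184),(168,580),(381,578))]
print('block',c,sum(c)/4)
print('bar',W(230,252,.027),W(305,252,.027))
g=lambda u,v:(280+u/6,260+v/6)
S=lambda u,v,z:atz('s2',*g(u,v),z)[:2].round(4)
print('side grip',S(333,160,.083),'bar',S(275,248,.027),S(400,325,.027),S(378,352,.027),'block',S(212,275,.018),S(463,358,.018),S(365,412,.018))
from scipy.spatial.transform import Rotation as R
s=arm.state();q=s['orientation'];M=R.from_quat(np.r_[q[1:],q[0]]).as_matrix();print(M.round(4))
t=np.array([.4795,-.2925]);print('shift', M.T@(np.r_[t,.12]-s['eef_pos']))
E
```

```text
grip top [array([ 0.4786, -0.2738]), array([ 0.4804, -0.3125]), array([ 0.4721, -0.2927]), array([ 0.486 , -0.2925])] [ 0.4795  -0.29315]
block [array([ 0.458 , -0.2565]), array([ 0.4984, -0.2551]), array([ 0.4602, -0.3312]), array([ 0.5009, -0.3301])] [ 0.479375 -0.293225]
bar [ 0.4715 -0.2688] [ 0.4851 -0.2685]
side grip [ 0.4777 -0.2969] bar [ 0.4745 -0.2709] [ 0.4848 -0.3203] [ 0.4727 -0.3247] block [ 0.457  -0.2609] [ 0.4966 -0.3362] [ 0.4598 -0.3346]
[[-0.0249  0.9997  0.0017]
 [ 0.9996  0.0249  0.0105]
 [ 0.0104  0.0019 -0.9999]]
shift [ 0.05507913 -0.00763192  0.1064698 ]
```

```bash
python3 -m crank '[[[2.7,-0.4,2.5],-0.5,100],[[2.7,-0.4,4],0,100],[[0,0,4],0,100],[[0,0,0],0,100],[[0,0,0],0,100]]'; python3 - <<'E'
from h import *
snap('wrist','w3')
from scipy.spatial.transform import Rotation as R
s=arm.state();q=s['orientation'];M=R.from_quat(np.r_[q[1:],q[0]]).as_matrix();print(M.round(4))
t=np.array([.4795,-.293]);print('shift', M.T@(np.r_[t,.047]-s['eef_pos']),s['eef_pos'])
E
```

```text
time_s: 1.9
eef_pos: [0.4855, -0.281, 0.1217]
orientation: [-0.002, 0.69, 0.724, 0.008]
force: [0.6, -0.4, 1.1]
finger_gap: 0.0853
[[-0.0478  0.9988  0.0086]
 [ 0.9988  0.0477  0.0137]
 [ 0.0133  0.0093 -0.9999]]
shift [-0.012588   -0.00719471  0.07448995] [ 0.48544178 -0.28110748  0.12171438]
```

View pics/w3.png

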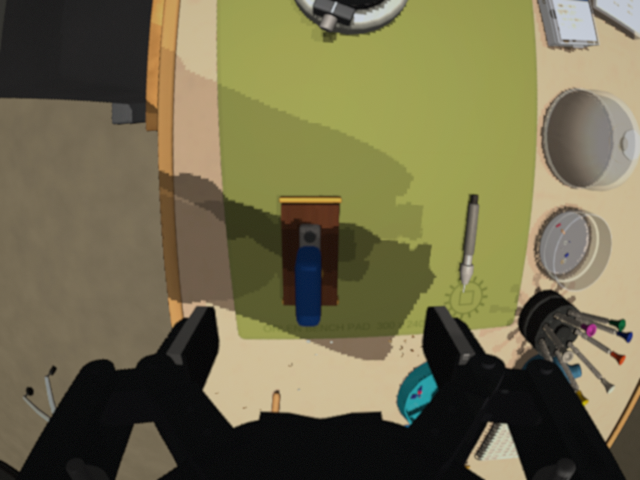

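```bash
python3 -m crank '[[[-0.6,-0.35,0],0.4,100],[[-0.6,-0.35,1],0.3,100],[[0,0,1.5],0,100],[[0,0,1.5],0,100],[[0,0,1],0,100],[[0,0,0],0,100]]'; python3 - <<'E'
from h import *
snap('wrist','w4')
from scipy.spatial.transform import Rotation as R
s=arm.state();q=s['orientation'];M=R.from_quat(np.r_[q[1:],q[0]]).as_matrix();print(M.round(4))
t=np.array([.4795,-.293]);print('shift', M.T@(np.r_[t,.047]-s['eef_pos']),s['eef_pos'])
E
```

```text
time_s: 2.55
eef_pos: [0.482, -0.3005, 0.0758]
orientation: [0.005, 0.697, 0.717, 0.009]
force: [0.3, 0.3, 1.0]
finger_gap: 0.0857
[[-0.0283  0.9994  0.02  ]
 [ 0.9996  0.0282  0.0045]
 [ 0.0039  0.0201 -0.9998]]
shift [ 0.00767557 -0.00312132  0.02939762] [ 0.48224873 -0.30071647  0.07642409]
```

View pics/w4.png

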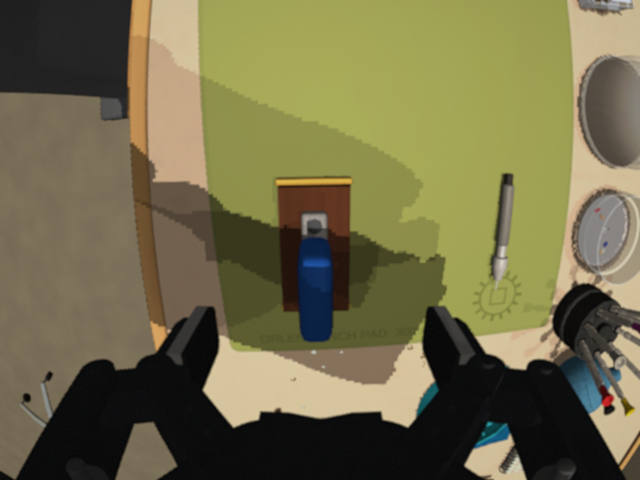

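```bash
python3 -m crank '[[[0.3,-0.1,0],0,100],[[0.3,-0.1,0.7],0,100],[[0.1,0,0.8],0,100],[[0,0,0.5],0,100],[[0,0,0],0,100],[[0,0,0],0,100]]'; cat > p.py <<'E'
from h import *
from scipy.spatial.transform import Rotation as R
import sys
s=arm.state();q=s['orientation'];M=R.from_quat(np.r_[q[1:],q[0]]).as_matrix()
print('t',round(s['time_s'],2),'tcp',np.round(s['eef_pos'],4),'zax',M[:,2].round(4),'yaw',np.degrees(np.arctan2(-M[0,0],M[1,0])).round(2),'F',np.round(s['force'],2),'T',np.round(s['torque'],3),'gap',round(s['finger_gap'],4))
if len(sys.argv)>1:
    t=np.array(eval(sys.argv[1])); print('shift cm',(100*M.T@(t-s['eef_pos'])).round(2))
E
python3 p.py '[.4795,-.293,.047]'
```

```text
time_s: 3.2
eef_pos: [0.4813, -0.2936, 0.0565]
orientation: [0.007, 0.697, 0.717, 0.009]
force: [0.4, 0.5, 0.3]
finger_gap: 0.0854
t 3.2 tcp [ 0.4813 -0.2936  0.0565] zax [ 0.0226  0.0031 -0.9997] yaw 1.63 F [0.44 0.49 0.25] T [-0.02  -0.004 -0.005] gap 0.0854
shift cm [ 0.06 -0.2   0.94]
```

```bash
python3 -m crank '[[[0,-0.1,0.3],0,100],[[0.05,-0.1,0.3],0,100],[[0,0,0.25],0,100],[[0,0,0],0,100]]'; python3 p.py '[.4795,-.293,.047]'; python3 -c "
from h import *
snap('side','s5');crop('s5',260,180,400,340,4,'c7')"
```

```text
time_s: 3.6
eef_pos: [0.4795, -0.2933, 0.0475]
orientation: [0.007, 0.697, 0.717, 0.009]
force: [0.6, -0.4, -0.6]
finger_gap: 0.0855
t 3.6 tcp [ 0.4795 -0.2933  0.0475] zax [ 0.023   0.0027 -0.9997] yaw 1.62 F [ 0.56 -0.42 -0.62] T [-0.057  0.013  0.049] gap 0.0855
shift cm [ 0.03 -0.    0.05]
```

View pics/c7.png

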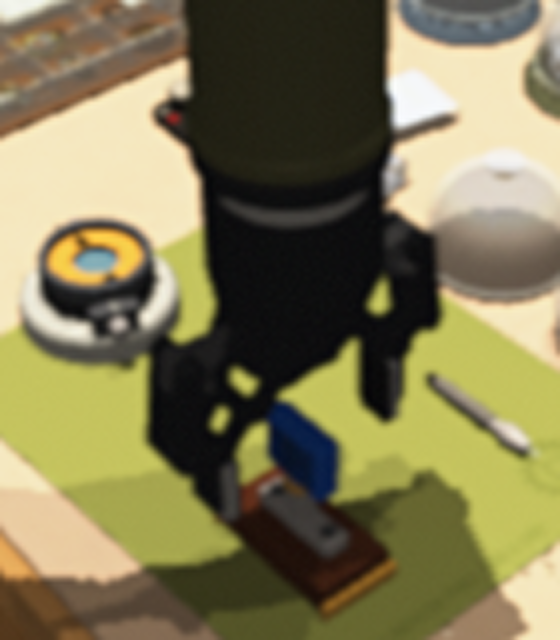

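```bash
python3 -m crank '[[[0,0,0],0,0],[[0,0,0],0,0],[[0,0,0],0,0],[[0,0,0],0,0],[[0,0,0],0,0],[[0,0,0],0,0]]' 60; python3 p.py
```

```text
time_s: 4.25
eef_pos: [0.4795, -0.2936, 0.0481]
orientation: [0.008, 0.697, 0.717, 0.009]
force: [-0.1, -0.4, 0.2]
finger_gap: 0.0131
t 4.25 tcp [ 0.4795 -0.2936  0.0481] zax [ 0.0233  0.0022 -0.9997] yaw 1.61 F [-0.09 -0.36  0.2 ] T [-0.012  0.15  -0.007] gap 0.0131
```

```bash
python3 -m crank '[[[0,0,-0.3],0,0],[[0,0,-0.6],0,0],[[0,0,-1],0,0],[[0,0,-1.5],0,0],[[0,0,-1.5],0,0],[[0,0,-1.5],0,0],[[0,0,-0.8],0,0],[[0,0,0],0,0]]'; python3 p.py;python3 -c "
from h import *
snap('side','s6');crop('s6',260,150,400,340,4,'c8');snap('wrist','w6')"
```

```text
time_s: 5.05
eef_pos: [0.4779, -0.2935, 0.1261]
orientation: [0.008, 0.697, 0.717, 0.009]
force: [0.0, 0.3, -1.4]
finger_gap: 0.0129
t 5.05 tcp [ 0.4779 -0.2935  0.1261] zax [ 0.0242  0.0021 -0.9997] yaw 1.63 F [ 0.02  0.33 -1.43] T [-0.032  0.003  0.051] gap 0.0129
```

View pics/c8.png

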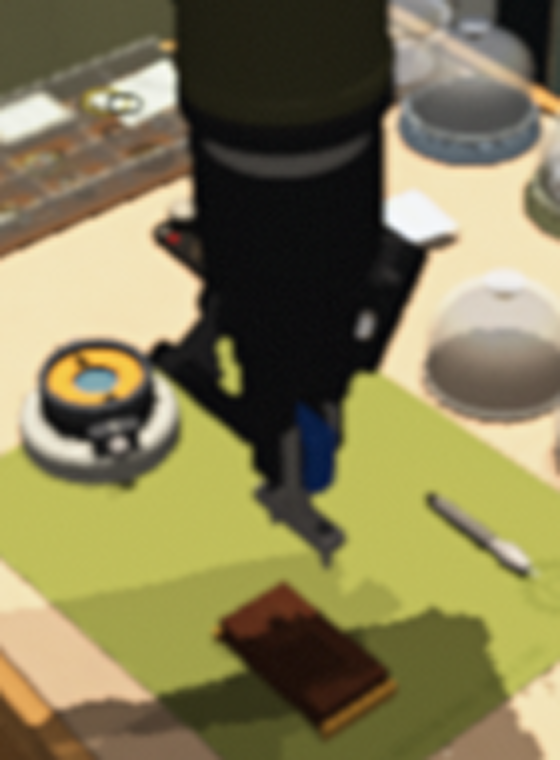

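View pics/w6.png

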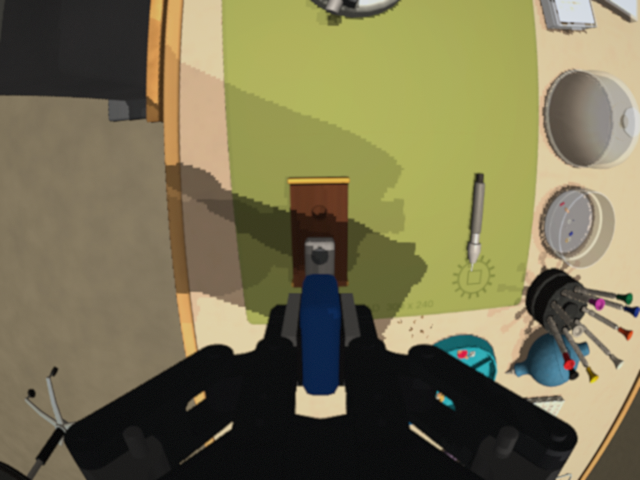

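```bash
python3 -m crank '[[[1,0,0],1.1,0],[[2,0.1,0],1.1,0],[[3,0.1,0],1.1,0],[[3,0.1,0],1.1,0],[[3,0.1,0],1.1,0],[[2.5,0.1,0],1.1,0],[[1.5,0.1,0],1.1,0],[[0.5,0,0],1,0],[[0,0,0],0,0],[[0,0,0],0,0]]'; python3 p.py '[.4972,-.0909,.125]'
```

```text
time_s: 6.15
eef_pos: [0.4853, -0.1236, 0.118]
orientation: [0.001, 0.752, 0.659, 0.006]
force: [0.2, 0.7, -1.5]
finger_gap: 0.0132
t 6.15 tcp [ 0.4853 -0.1236  0.118 ] zax [ 0.0103  0.0062 -0.9999] yaw -7.57 F [ 0.19  0.74 -1.51] T [-0.009  0.048  0.003] gap 0.0132
shift cm [ 3.4   0.75 -0.67]
```

```bash
python3 -m crank '[[[1.2,0.3,0],0,0],[[1.3,0.4,0],0,0],[[0.5,0.2,0],0,0],[[0,0,0],0,0],[[0,0,0],0,0]]'; python3 p.py '[.4978,-.0911,.09]'; python3 -c "
from h import *
snap('side','s7');crop('s7',230,120,350,290,4,'c9');snap('wrist','w7');crop('w7',250,190,390,330,5,'c10')"
```

```text
time_s: 6.65
eef_pos: [0.4994, -0.095, 0.1179]
orientation: [0.001, 0.753, 0.658, 0.006]
force: [0.8, -0.8, -2.2]
finger_gap: 0.0131
t 6.65 tcp [ 0.4994 -0.095   0.1179] zax [ 0.0102  0.0056 -0.9999] yaw -7.74 F [ 0.8  -0.82 -2.23] T [0.001 0.011 0.038] gap 0.0131
shift cm [ 0.35 -0.23  2.79]
```

View pics/c9.png

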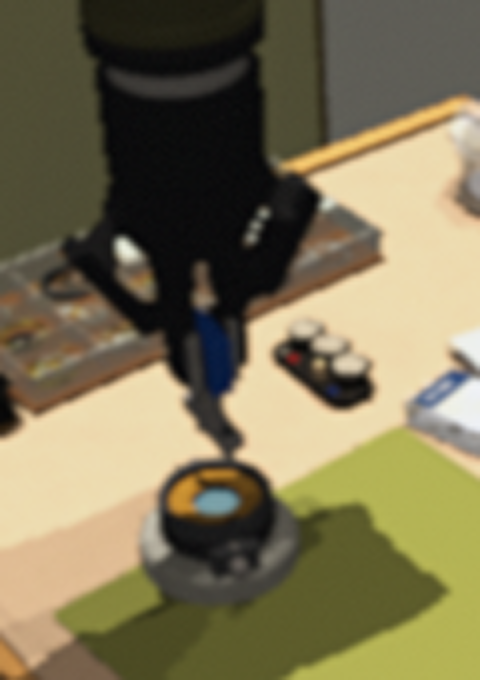

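View pics/c10.png

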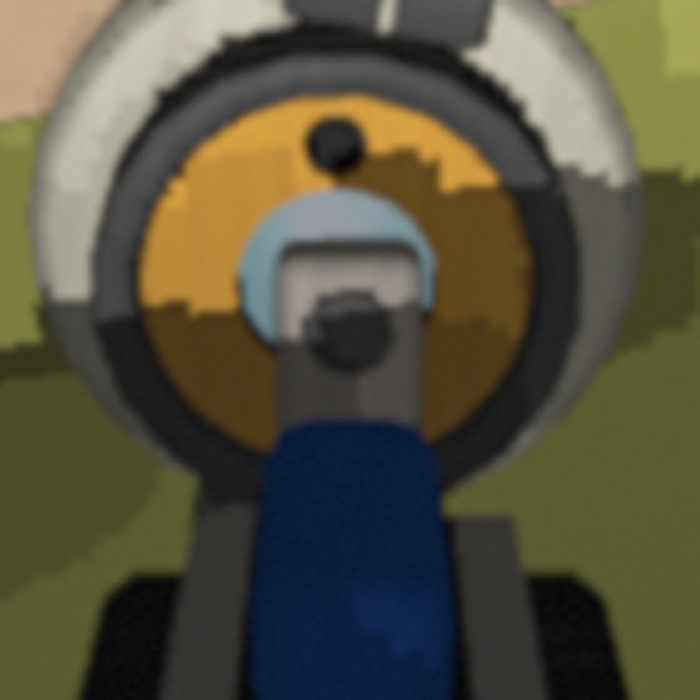

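```bash
cat > tf.py <<'E'
from h import *
from scipy.spatial.transform import Rotation as R
def T():
    s=arm.state();q=s['orientation'];return R.from_quat(np.r_[q[1:],q[0]]).as_matrix(),np.array(s['eef_pos'])
def attool(fn,u,v,tz,M,p,fish=True):
    o,r=ray(fn,u,v,fish); o=M.T@(o-p); r=M.T@r; return o+r*(tz-o[2])/r[2]
E
python3 - <<'E'
from tf import *
M,p=T()
g=lambda u,v:(250+u/5,190+v/5)
print('hole',atz('w7',*g(335,143),.039,True),'pred',proj('w7',[.5006,-.0731,.039],True))
print('ring edges',atz('w7',*g(138,290),.039,True),atz('w7',*g(530,280),.039,True),atz('w7',*g(330,95),.039,True))
for z in (.0211,.0441-.014): print('bar',[attool('w7',*g(u,v),z,M,p).round(4).tolist() for u,v in((278,245),(422,245))])
# side: pin tip visible near (228,455)/4+(230,120)
u,v=230+228/4,120+457/4
t=p+M@np.array([-.018,0,.0441]); print('pin tip pred near',proj('s7',t),'seen',u,v)
t=p+M@np.array([.018,0,.0441]); print('pin tip2 pred',proj('s7',t))
E
```

```text
hole [ 0.49983956 -0.07336795  0.039     ] pred (np.float64(318.16218540638323), np.float64(218.0171049534846))
ring edges [ 0.47247844 -0.08885201  0.039     ] [ 0.52182051 -0.09441174  0.039     ] [ 0.50006799 -0.06727491  0.039     ]
bar [[0.0264, -0.0079, 0.0211], [0.0263, 0.0054, 0.0211]]
bar [[0.0235, -0.0083, 0.0301], [0.0235, 0.0058, 0.0301]]
pin tip pred near (np.float64(287.56591446623395), np.float64(236.44612769913834)) seen 287.0 234.25
pin tip2 pred (np.float64(280.0565618219972), np.float64(227.22879747261857))
```

```bash
python3 -m crank '[[[0.1,-0.05,0.4],0,0],[[0.1,-0.05,0.6],0,0],[[0,0,0.6],0,0],[[0,0,0.3],0,0],[[0,0,0],0,0]]'; python3 p.py '[.4980,-.0925,.088]'
```

```text
time_s: 7.25
eef_pos: [0.4979, -0.094, 0.0969]
orientation: [0.001, 0.754, 0.657, 0.005]
force: [0.6, -0.2, -0.8]
finger_gap: 0.0136
t 7.25 tcp [ 0.4979 -0.094   0.0969] zax [ 0.0093  0.0052 -0.9999] yaw -7.87 F [ 0.63 -0.24 -0.81] T [ 0.009  0.04  -0.064] gap 0.0136
shift cm [ 0.14 -0.02  0.89]
```

```bash
python3 -m crank '[[[0.1,0,0.3],0,0],[[0,0,0.4],0,0],[[0,0,0.1],0,0],[[0,0,0],0,0]]'; python3 p.py '[.4980,-.0925,.088]'; python3 -c "
from h import *
snap('side','s8');crop('s8',250,200,320,280,8,'c11');snap('wrist','w8');crop('w8',250,190,390,330,5,'c12')"
```

```text
time_s: 7.65
eef_pos: [0.4981, -0.0929, 0.0881]
orientation: [0.001, 0.754, 0.657, 0.005]
force: [-0.3, -0.7, -0.7]
finger_gap: 0.0132
t 7.65 tcp [ 0.4981 -0.0929  0.0881] zax [ 0.0091  0.0052 -0.9999] yaw -7.88 F [-0.26 -0.68 -0.73] T [-0.025 -0.031 -0.01 ] gap 0.0132
shift cm [ 0.04 -0.02  0.01]
```

View pics/c11.png

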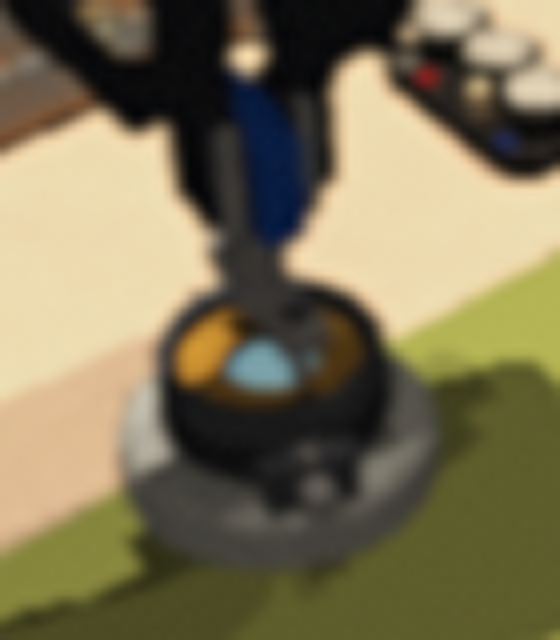

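View pics/c12.png

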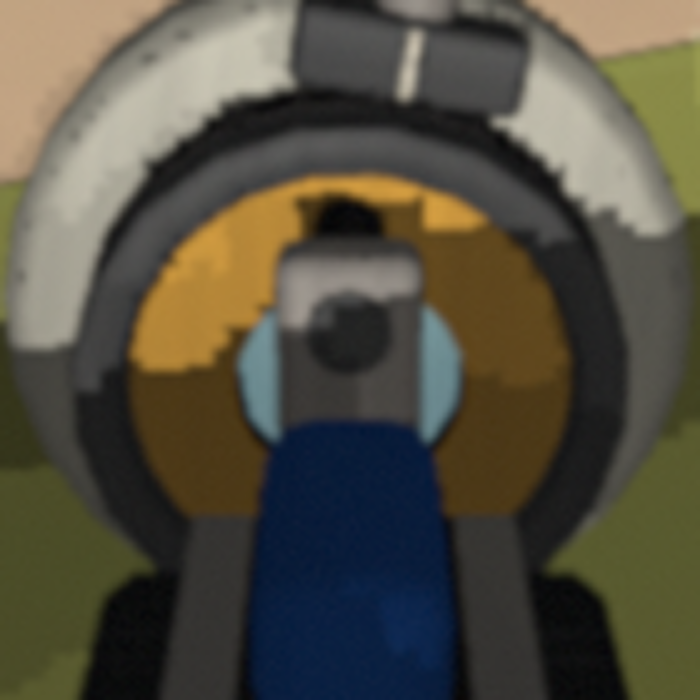

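```bash
python3 -m crank '[[[0,0,0.2],0,0],[[0,0,0.2],0,0]]'; python3 p.py; python3 -m crank '[[[0,0,0.1],0,0],[[0,0,0.1],0,0]]'; python3 p.py
```

```text
time_s: 7.95
eef_pos: [0.4986, -0.093, 0.0846]
orientation: [0.002, 0.754, 0.657, 0.006]
force: [0.2, 0.4, -1.0]
finger_gap: 0.0131
t 7.95 tcp [ 0.4986 -0.093   0.0846] zax [ 0.0104  0.005  -0.9999] yaw -7.88 F [ 0.21  0.37 -0.96] T [0.007 0.034 0.028] gap 0.0131
time_s: 8.15
eef_pos: [0.4986, -0.093, 0.0823]
orientation: [0.002, 0.754, 0.657, 0.006]
force: [-0.1, 0.3, -1.0]
finger_gap: 0.0135
t 8.15 tcp [ 0.4986 -0.093   0.0823] zax [ 0.0104  0.005  -0.9999] yaw -7.89 F [-0.07  0.3  -1.01] T [0.036 0.004 0.009] gap 0.0135
```

```bash
python3 -m crank '[[[0,0,0.1],0,0],[[0,0,0.1],0,0]]'; python3 p.py; python3 -m crank '[[[0,0,0.05],0,0]]'; python3 p.py
```

```text
time_s: 8.35
eef_pos: [0.4987, -0.0929, 0.0801]
orientation: [0.001, 0.754, 0.657, 0.006]
force: [-0.4, 0.9, -1.4]
finger_gap: 0.0132
t 8.35 tcp [ 0.4987 -0.0929  0.0801] zax [ 0.0103  0.005  -0.9999] yaw -7.89 F [-0.36  0.87 -1.38] T [0.109 0.038 0.007] gap 0.0132
time_s: 8.45
eef_pos: [0.4986, -0.0928, 0.0795]
orientation: [0.001, 0.754, 0.657, 0.006]
force: [0.5, 1.0, -0.8]
finger_gap: 0.0134
t 8.45 tcp [ 0.4986 -0.0928  0.0795] zax [ 0.0103  0.0052 -0.9999] yaw -7.88 F [ 0.54  0.95 -0.77] T [0.122 0.041 0.019] gap 0.0134
```

```bash
python3 -m crank '[[[0.05,0,0.05],0,0],[[0.03,0,0.1],0,0]]'; python3 p.py; python3 -m crank '[[[0,0,0.05],0,0],[[0,0,0.0],0,0]]'; python3 p.py
```

```text
time_s: 8.65
eef_pos: [0.4988, -0.092, 0.078]
orientation: [0.001, 0.754, 0.657, 0.006]
force: [-0.4, 0.2, -0.5]
finger_gap: 0.0133
t 8.65 tcp [ 0.4988 -0.092   0.078 ] zax [ 0.0104  0.0051 -0.9999] yaw -7.88 F [-0.36  0.23 -0.46] T [-0.016  0.017 -0.048] gap 0.0133
time_s: 8.85
eef_pos: [0.4988, -0.092, 0.0773]
orientation: [0.001, 0.754, 0.657, 0.006]
force: [-0.3, 0.7, -1.7]
finger_gap: 0.0134
t 8.85 tcp [ 0.4988 -0.092   0.0773] zax [ 0.0102  0.0051 -0.9999] yaw -7.88 F [-0.28  0.7  -1.74] T [-0.029  0.065 -0.011] gap 0.0134
```

```bash
python3 -m crank '[[[0,0,0.05],0,0],[[0,0,0.03],0,0]]'; python3 p.py;  python3 -m crank '[[[0,0,0.03],0,0]]'; python3 p.py
```

```text
time_s: 9.05
eef_pos: [0.4989, -0.0921, 0.0767]
orientation: [0.002, 0.754, 0.657, 0.006]
force: [-0.8, -0.2, 2.5]
finger_gap: 0.0136
t 9.05 tcp [ 0.4989 -0.0921  0.0767] zax [ 0.0105  0.005  -0.9999] yaw -7.88 F [-0.81 -0.18  2.48] T [ 0.054  0.195 -0.025] gap 0.0136
time_s: 9.15
eef_pos: [0.4989, -0.0921, 0.0767]
orientation: [0.002, 0.754, 0.657, 0.006]
force: [-1.3, 0.3, 4.5]
finger_gap: 0.0132
t 9.15 tcp [ 0.4989 -0.0921  0.0767] zax [ 0.0107  0.0049 -0.9999] yaw -7.89 F [-1.27  0.26  4.53] T [ 0.107  0.376 -0.024] gap 0.0132
```

```bash
python3 -m crank '[[[0,0,-0.06],0,0],[[0,0,-0.02],2,0],[[0,0,0],2,0]]'; python3 p.py;  python3 -m crank '[[[0,0,0],2,0]]'; python3 p.py;  python3 -m crank '[[[0,0,0],2,0]]'; python3 p.py; python3 -c "
from plant import arm;print(arm.state()['joint_positions'])"
```

```text
time_s: 9.45
eef_pos: [0.4985, -0.0921, 0.0773]
orientation: [0.001, 0.778, 0.628, 0.006]
force: [-1.7, 0.8, 0.1]
finger_gap: 0.0131
t 9.45 tcp [ 0.4985 -0.0921  0.0773] zax [ 0.0101  0.0052 -0.9999] yaw -12.15 F [-1.68  0.77  0.09] T [0.162 0.419 0.047] gap 0.0131
time_s: 9.55
eef_pos: [0.4983, -0.092, 0.0773]
orientation: [0.001, 0.79, 0.613, 0.005]
force: [-0.7, 0.6, 1.1]
finger_gap: 0.0131
t 9.55 tcp [ 0.4983 -0.092   0.0773] zax [ 0.0097  0.0053 -0.9999] yaw -14.33 F [-0.73  0.59  1.14] T [0.071 0.171 0.179] gap 0.0131
time_s: 9.65
eef_pos: [0.4983, -0.092, 0.0772]
orientation: [0.001, 0.801, 0.598, 0.005]
force: [-0.7, 0.0, 1.0]
finger_gap: 0.0132
t 9.65 tcp [ 0.4983 -0.092   0.0772] zax [ 0.0096  0.0052 -0.9999] yaw -16.51 F [-0.67  0.04  1.04] T [-0.029  0.171  0.139] gap 0.0132
[ 0.19232579  0.51040691 -0.07788423  2.01430288  0.05522404  0.61004017
 -0.20881694]
```

```bash
for_() { :; }; python3 -m crank '[[[0,0,0],2,0],[[0,0,0],2,0]]' >/dev/null; python3 p.py;  python3 -m crank '[[[0,0,0],2,0],[[0,0,0],2,0]]'>/dev/null; python3 p.py;  python3 -m crank '[[[0,0,0],2,0],[[0,0,0],2,0]]'>/dev/null; python3 p.py
```

```text
t 9.85 tcp [ 0.4983 -0.092   0.0773] zax [ 0.0096  0.0051 -0.9999] yaw -20.87 F [-1.02 -0.72  0.86] T [0.006 0.203 0.107] gap 0.0133
t 10.05 tcp [ 0.4983 -0.092   0.0773] zax [ 0.0095  0.0049 -0.9999] yaw -25.22 F [-0.89  0.76  0.84] T [-0.039  0.246  0.143] gap 0.0136
t 10.25 tcp [ 0.4982 -0.092   0.0773] zax [ 0.0094  0.0049 -0.9999] yaw -29.59 F [-0.73  0.25  0.75] T [0.012 0.227 0.16 ] gap 0.0132
```

```bash
python3 -m crank '[[[0,0,0],2,0],[[0,0,0],1.5,0]]' >/dev/null; python3 p.py;  python3 -m crank '[[[0,0,0],1,0],[[0,0,0],1,0]]'>/dev/null; python3 p.py;  python3 -m crank '[[[0,0,0],1,0]]'>/dev/null; python3 p.py
```

```text
t 10.45 tcp [ 0.4982 -0.092   0.0773] zax [ 0.0093  0.0049 -0.9999] yaw -33.43 F [-0.87 -0.53  0.76] T [-0.041  0.296  0.13 ] gap 0.0132
t 10.65 tcp [ 0.4981 -0.0919  0.0772] zax [ 0.0092  0.0048 -0.9999] yaw -35.63 F [-1.32 -0.29  0.26] T [0.001 0.294 0.086] gap 0.0134
t 10.75 tcp [ 0.4981 -0.092   0.0772] zax [ 0.0092  0.0048 -0.9999] yaw -36.72 F [-0.25 -0.37  0.79] T [-0.01   0.244  0.118] gap 0.0132
```

```bash
python3 -m crank '[[[0,0,0],1,0]]' >/dev/null; python3 p.py;  python3 -m crank '[[[0,0,0],1,0]]'>/dev/null; python3 p.py;  python3 -m crank '[[[0,0,0],1,0]]'>/dev/null; python3 p.py
```

```text
t 10.85 tcp [ 0.4981 -0.092   0.0772] zax [ 0.0092  0.0049 -0.9999] yaw -37.8 F [-0.88  0.92  0.25] T [-0.013  0.211  0.109] gap 0.0131
t 10.95 tcp [ 0.4981 -0.092   0.0773] zax [ 0.0092  0.0049 -0.9999] yaw -38.89 F [-0.25  0.25  0.1 ] T [0.021 0.211 0.116] gap 0.0131
t 11.05 tcp [ 0.4981 -0.092   0.0772] zax [ 0.0092  0.0049 -0.9999] yaw -39.98 F [-1.    0.53  0.45] T [-0.023  0.274  0.087] gap 0.0134
```

```bash
python3 -m crank '[[[0,0,0],1,0]]' >/dev/null; python3 p.py;  python3 -m crank '[[[0,0,0],1,0]]'>/dev/null; python3 p.py;  python3 -m crank '[[[0,0,0],1,0]]'>/dev/null; python3 p.py
```

```text
t 11.15 tcp [ 0.498  -0.092   0.0772] zax [ 0.0091  0.0049 -0.9999] yaw -41.07 F [-0.87  0.43 -0.97] T [0.061 0.256 0.174] gap 0.0131
t 11.25 tcp [ 0.4981 -0.092   0.0772] zax [ 0.0091  0.0049 -0.9999] yaw -42.16 F [-0.81 -0.11  0.71] T [0.031 0.3   0.134] gap 0.0134
t 11.35 tcp [ 0.4981 -0.092   0.0772] zax [ 0.0091  0.0049 -0.9999] yaw -43.25 F [-0.82 -0.95  0.03] T [0.003 0.321 0.123] gap 0.013
```

```bash
python3 -m crank '[[[0,0,0],1,0]]' >/dev/null; python3 p.py;  python3 -m crank '[[[0,0,0],1,0]]'>/dev/null; python3 p.py
```

```text
t 11.45 tcp [ 0.498  -0.092   0.0772] zax [ 0.0091  0.0049 -0.9999] yaw -44.34 F [-0.98  0.36 -0.64] T [0.014 0.29  0.092] gap 0.0136
t 11.55 tcp [ 0.498  -0.092   0.0772] zax [ 0.009   0.0049 -0.9999] yaw -45.43 F [-1.31 -1.23  0.42] T [-0.004  0.261  0.133] gap 0.0137
```

```bash
python3 -m crank '[[[0,0,0],1,0]]' >/dev/null; python3 p.py;  python3 -m crank '[[[0,0,0],1,0]]'>/dev/null; python3 p.py
```

```text
t 11.65 tcp [ 0.498  -0.0919  0.0772] zax [ 0.009   0.0049 -0.9999] yaw -46.52 F [-0.89  0.64  0.11] T [-0.029  0.325  0.157] gap 0.0134
t 11.75 tcp [ 0.498  -0.092   0.0772] zax [ 0.009   0.0049 -0.9999] yaw -47.6 F [-1.18  0.32  0.73] T [-0.016  0.277  0.338] gap 0.0135
```

```bash
python3 -m crank '[[[0,0,0],0,0]]' >/dev/null; python3 p.py;python3 -m crank '[[[0,0,0],0.2,0]]' >/dev/null; python3 p.py
```

```text
t 11.85 tcp [ 0.498  -0.092   0.0772] zax [ 0.0089  0.0048 -0.9999] yaw -47.64 F [-0.37  0.21  0.49] T [-0.034  0.284  0.262] gap 0.0131
t 11.95 tcp [ 0.498  -0.092   0.0772] zax [ 0.009   0.0047 -0.9999] yaw -47.82 F [-1.25  0.09  1.64] T [0.003 0.301 0.298] gap 0.0136
```

```bash
python3 -m crank '[[[0,0,0],0.2,0]]' >/dev/null; python3 p.py; python3 -m crank '[[[0,0,0],0,0]]' >/dev/null; python3 p.py
```

```text
t 12.05 tcp [ 0.498  -0.0919  0.0773] zax [ 0.009   0.0046 -0.9999] yaw -48.02 F [-1.12 -0.01  0.61] T [-0.067  0.31   0.342] gap 0.0131
t 12.15 tcp [ 0.498  -0.092   0.0772] zax [ 0.0088  0.0046 -1.    ] yaw -48.01 F [-1.01 -0.75  0.86] T [-0.01   0.235  0.303] gap 0.0133
```

```bash
python3 -m crank '[[[0,0,0],-1.5,0],[[0,0,0],-1.5,0]]' >/dev/null; python3 p.py; python3 -m crank '[[[0,0,0],-1.5,0],[[0,0,0],-0.3,0]]' >/dev/null; python3 p.py; python3 -m crank '[[[0,0,-0.1],0,0],[[0,0,-0.2],0,0],[[0,0,-0.2],0,0]]' >/dev/null; python3 p.py
```

```text
t 12.35 tcp [ 0.4983 -0.0919  0.0772] zax [ 0.0094  0.0046 -0.9999] yaw -44.86 F [ 0.14 -0.15 -1.39] T [ 0.01  -0.024 -0.004] gap 0.0131
t 12.55 tcp [ 0.4987 -0.092   0.0771] zax [ 0.0101  0.0048 -0.9999] yaw -42.85 F [ 0.13  0.58 -1.05] T [ 0.051  0.136 -0.05 ] gap 0.0131
t 12.85 tcp [ 0.4987 -0.0921  0.0822] zax [ 0.01    0.005  -0.9999] yaw -42.88 F [ 0.26  0.25 -1.06] T [0.021 0.026 0.015] gap 0.0133
```

```bash
python3 -m crank '[[[0,0,-0.4],0,0],[[0,0,-0.8],0,0],[[0,0,-1],0,0],[[0,0,-1],0,0],[[0,0,-0.5],0,0],[[0,0,0],0,0]]' >/dev/null; python3 p.py '[.4775,-.2935,.125]'; python3 -c "
from h import *
snap('wrist','w9');crop('w9',250,190,390,330,5,'c13');snap('side','s9');crop('s9',230,120,350,290,4,'c14')"
```

```text
t 13.45 tcp [ 0.4989 -0.0924  0.124 ] zax [ 0.0124  0.0046 -0.9999] yaw -42.89 F [ 0.56 -0.22 -1.48] T [-0.056  0.032  0.085] gap 0.0134
shift cm [-16.19  12.12  -0.22]
```

View pics/c13.png

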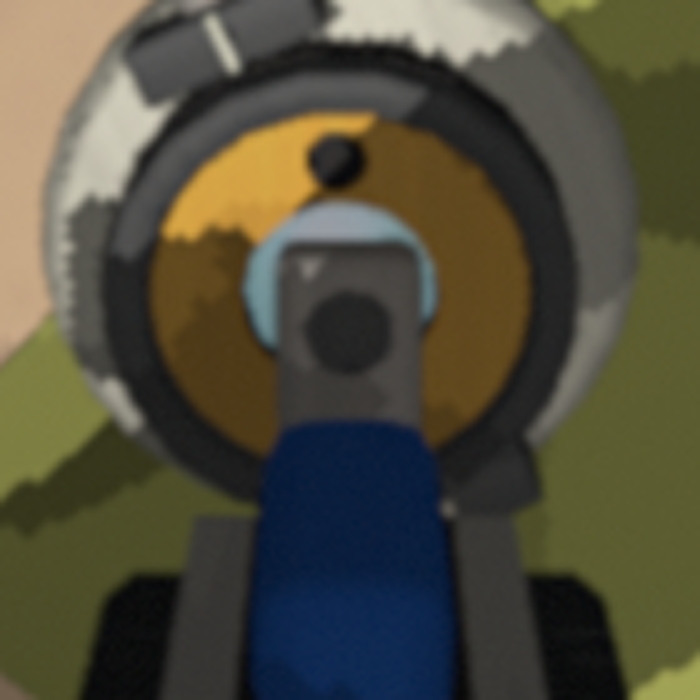

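View pics/c14.png

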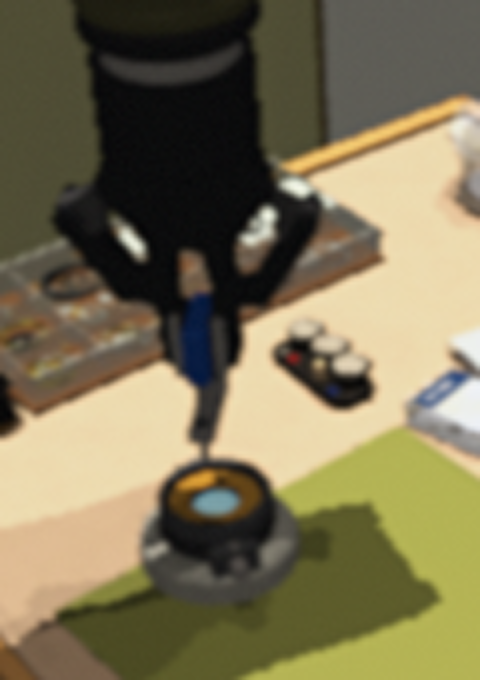

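```bash
python3 -m crank '[[[0,0,0],-3,0],[[0,0,0],-5,0],[[0,0,0],-5,0],[[0,0,0],-5,0],[[0,0,0],-5,0],[[0,0,0],-5,0],[[0,0,0],-5,0],[[0,0,0],-5,0],[[0,0,0],-3,0],[[0,0,0],-1,0],[[0,0,0],0,0]]' >/dev/null; python3 p.py '[.4775,-.2935,.125]'
```

```text
t 14.65 tcp [ 0.4951 -0.0917  0.1181] zax [ 0.0015  0.0066 -1.    ] yaw 0.8 F [ 0.24 -0.6  -0.6 ] T [0.    0.016 0.028] gap 0.0133
shift cm [-20.15  -2.04  -0.83]
```

```bash
python3 -m crank '[[[-1,-0.1,-0.2],0,0],[[-2,-0.2,-0.2],0,0],[[-3,-0.3,-0.2],0,0],[[-3,-0.3,-0.1],0,0],[[-3,-0.3,0],0,0],[[-2.5,-0.25,0],-0.4,0],[[-1.5,-0.15,0],-0.4,0],[[-0.7,0,0],0,0],[[0,0,0],0,0],[[0,0,0],0,0]]' >/dev/null; python3 p.py '[.4785,-.2935,.118]'
```

```text
t 15.65 tcp [ 0.4787 -0.2701  0.1241] zax [ 1.0e-04  4.9e-03 -1.0e+00] yaw 1.03 F [-0.15 -0.12 -0.31] T [0.049 0.024 0.038] gap 0.0134
shift cm [-2.34 -0.06  0.6 ]
```

```bash
python3 -m crank '[[[-0.8,0,0.2],-0.3,0],[[-0.9,0,0.5],-0.2,0],[[-0.5,0,0.5],0,0],[[0,0,0.5],0,0],[[0,0,0],0,0],[[0,0,0],0,0]]' >/dev/null; python3 p.py '[.4795,-.2936,.095]'; python3 -c "
from h import *
snap('wrist','w10');crop('w10',250,160,390,300,5,'c15')"
```

```text
t 16.25 tcp [ 0.4801 -0.2906  0.105 ] zax [-5.0e-04  6.5e-03 -1.0e+00] yaw 1.82 F [ 0.08 -0.09 -1.32] T [-0.03   0.025  0.015] gap 0.0135
shift cm [-0.3  -0.07  1.  ]
```

View pics/c15.png

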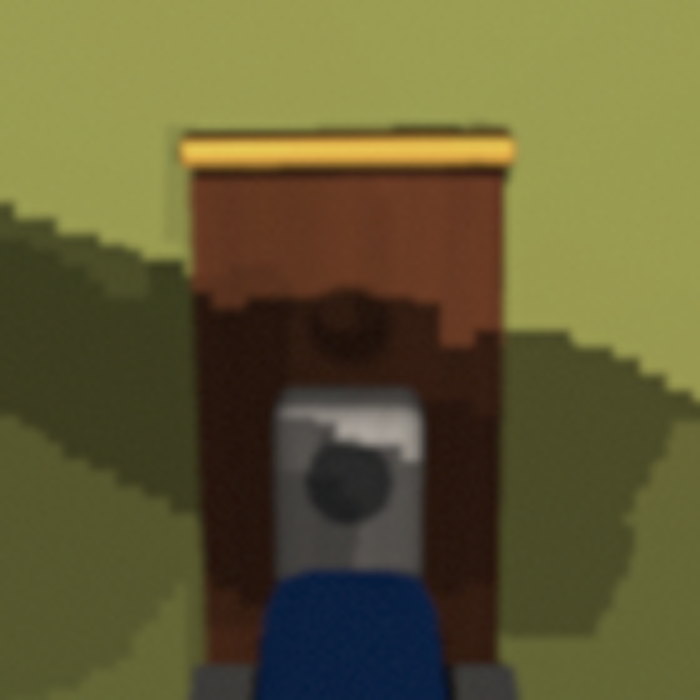

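```bash
python3 - <<'E'
from tf import *
M,p=T()
h=atz('w10',319.8,225,.018,True); print(h, M.T@(h-p))
print(attool('w10',250+275/5,160+390/5,.0211,M,p),attool('w10',250+425/5,160+390/5,.0211,M,p))
for u,v in((195,172),(503,172)): print(atz('w10',250+u/5,160+v/5,.018,True))
E
```

```text
[ 0.47801773 -0.27524176  0.018     ] [ 0.01474297 -0.00145714  0.08711086]
[ 0.026694   -0.00825715  0.0211    ] [0.02668223 0.00562963 0.0211    ]
[ 0.45799931 -0.25583741  0.018     ]
[ 0.49679739 -0.25463274  0.018     ]
```

```bash
python3 -m crank '[[[-0.15,0,0.2],0,0],[[-0.1,0,0.5],0,0],[[0,0,0.7],0,0],[[0,0,0.7],0,0],[[0,0,0.5],0,0],[[0,0,0],0,0]]' >/dev/null; python3 p.py '[.4797,-.2942,.066]'
```

```text
t 16.9 tcp [ 0.4802 -0.2924  0.0768] zax [-4.0e-04  6.8e-03 -1.0e+00] yaw 1.87 F [-0.22 -0.01 -1.97] T [0.038 0.037 0.03 ] gap 0.0132
shift cm [-0.18 -0.06  1.08]
```

```bash
python3 -m crank '[[[-0.12,-0.02,0.2],0,0],[[-0.08,-0.02,0.4],0,0],[[0,0,0.3],0,0],[[0,0,0],0,0]]' >/dev/null; python3 p.py '[.4797,-.2942,.066]'; python3 -c "
from h import *
snap('wrist','w11');crop('w11',250,140,390,280,5,'c16');snap('side','s11');crop('s11',280,240,380,350,6,'c17')"
```

```text
t 17.3 tcp [ 0.48   -0.2946  0.067 ] zax [-4.0e-04  6.8e-03 -1.0e+00] yaw 1.87 F [-0.38 -0.13 -1.76] T [-0.009 -0.052 -0.031] gap 0.0134
shift cm [ 0.04 -0.03  0.1 ]
```

View pics/c16.png

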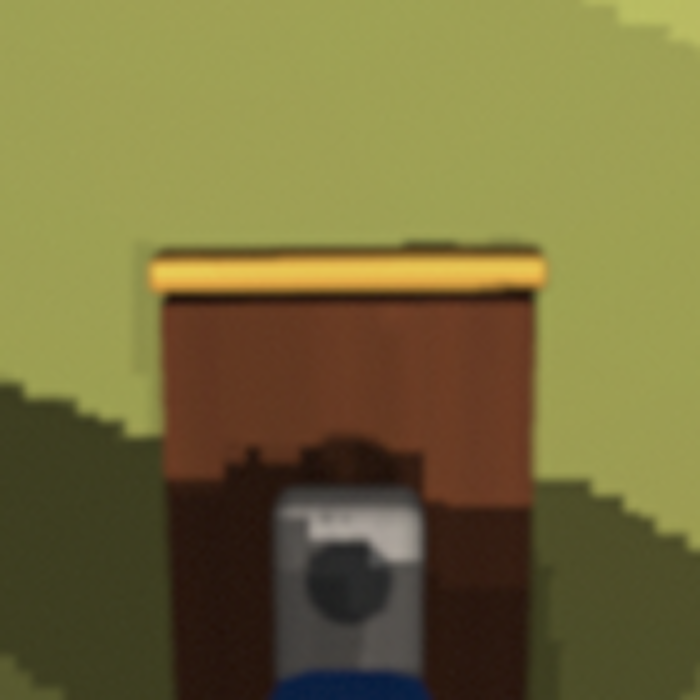

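View pics/c17.png

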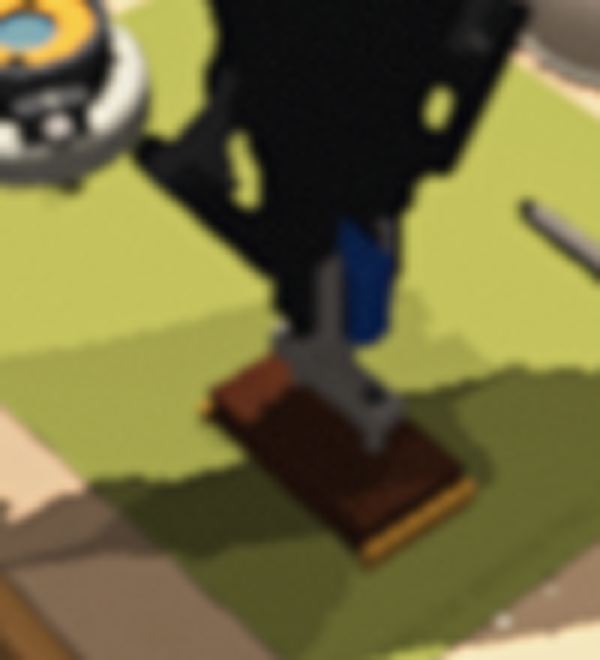

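```bash
python3 -m crank '[[[0,0,0.3],0,0],[[0,0,0.3],0,0]]' >/dev/null; python3 p.py; python3 -m crank '[[[0,0,0.1],0,0],[[0,0,0.1],0,0]]' >/dev/null; python3 p.py; python3 -m crank '[[[0,0,0.1],0,0]]' >/dev/null; python3 p.py
```

```text
t 17.6 tcp [ 0.4806 -0.2949  0.0617] zax [ 0.0013  0.0058 -1.    ] yaw 1.87 F [ 0.45  0.53 -0.7 ] T [0.053 0.011 0.01 ] gap 0.0136
t 17.8 tcp [ 0.4805 -0.2947  0.0592] zax [ 0.001   0.0061 -1.    ] yaw 1.88 F [ 0.39 -0.35 -1.09] T [0.015 0.02  0.006] gap 0.0133
t 17.9 tcp [ 0.4805 -0.2947  0.0581] zax [ 0.001  0.006 -1.   ] yaw 1.88 F [-0.17 -0.61 -1.36] T [-0.044  0.011 -0.001] gap 0.0131
```

```bash
python3 -m crank '[[[0.04,-0.06,0.2],0,0],[[0,0,0.3],0,0]]' >/dev/null; python3 p.py; python3 -m crank '[[[0,0,0.2],0,0],[[0,0,0.1],0,0]]' >/dev/null; python3 p.py; python3 -m crank '[[[0,0,0.05],0,0],[[0,0,0],0,0]]' >/dev/null; python3 p.py
```

```text
t 18.1 tcp [ 0.48   -0.2943  0.053 ] zax [ 0.0014  0.0058 -1.    ] yaw 1.88 F [-0.51  0.37 -0.77] T [ 0.016 -0.023 -0.042] gap 0.0134
t 18.3 tcp [ 0.4799 -0.2942  0.0494] zax [ 0.001   0.0061 -1.    ] yaw 1.88 F [-0.55  0.91  0.11] T [-0.042 -0.056  0.054] gap 0.013
t 18.5 tcp [ 0.4798 -0.2941  0.0486] zax [ 7.0e-04  6.2e-03 -1.0e+00] yaw 1.88 F [-0.59  0.5  -0.94] T [-0.017  0.016  0.011] gap 0.0131
```

```bash
python3 -m crank '[[[0,0,0.05],0,0]]' >/dev/null; python3 p.py; python3 -m crank '[[[0,0,0.03],0,0]]' >/dev/null; python3 p.py;python3 -m crank '[[[0,0,0.03],0,0]]' >/dev/null; python3 p.py
```

```text
t 18.6 tcp [ 0.4799 -0.2942  0.0482] zax [ 8.0e-04  6.1e-03 -1.0e+00] yaw 1.88 F [-0.39  1.06 -1.24] T [-0.021 -0.004 -0.005] gap 0.0131
t 18.7 tcp [ 0.4799 -0.2942  0.0481] zax [ 9.0e-04  6.1e-03 -1.0e+00] yaw 1.88 F [-1.54  0.96  3.01] T [0.115 0.181 0.024] gap 0.0132
t 18.8 tcp [ 0.4799 -0.2942  0.0481] zax [ 0.001   0.0059 -1.    ] yaw 1.88 F [-1.52  1.09  2.73] T [ 0.143  0.335 -0.036] gap 0.0134
```

Seated (contact at z 0.0481, same as at the grasp). Opening slowly in steps.

```bash
python3 -m crank '[[[0,0,0],0,20],[[0,0,0],0,30],[[0,0,0],0,60],[[0,0,0],0,100],[[0,0,0],0,100],[[0,0,0],0,100],[[0,0,0],0,100]]' 20 >/dev/null; python3 p.py;  python3 -c "
from h import *
snap('side','s12');crop('s12',260,180,400,340,4,'c18')"
```

```text
t 19.5 tcp [ 0.4804 -0.2945  0.0483] zax [ 0.0022  0.0053 -1.    ] yaw 1.88 F [ 0.01  0.61 -0.4 ] T [0.026 0.014 0.044] gap 0.0857
```

View pics/c18.png

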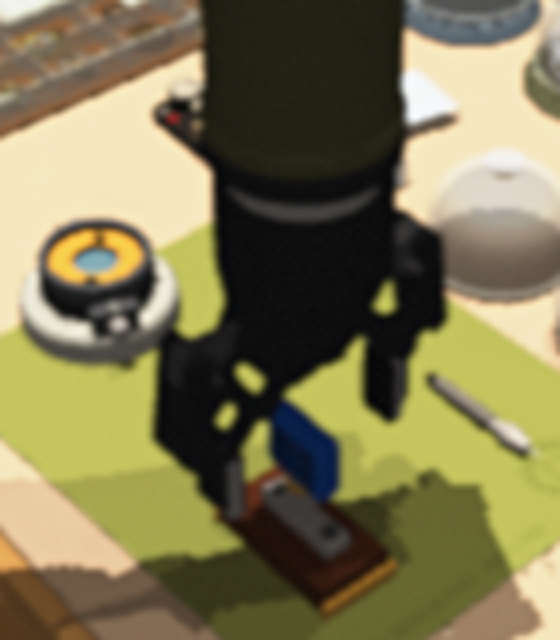

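The image shows the spanner upright, with its bar flat on the block and the fingers clear. I'll retreat upward.

```bash
python3 -m crank '[[[0,0,-0.5],0,100],[[0,0,-1.5],0,100],[[0,0,-2],0,100],[[0,0,-3],0,100],[[0,0,-3],0,100],[[0,0,-3],0,100],[[-1,0,-2],0,100],[[-3,0,-1],0,100],[[-3,0,0],0,100],[[-1,0,0],0,100],[[0,0,0],0,100],[[0,0,0],0,100]]' >/dev/null; python3 p.py;  python3 -c "
from h import *
snap('side','s13');crop('s13',220,210,400,350,4,'c19');snap('wrist','w13');crop('w13',230,50,390,190,5,'c20')"
```

```text
t 20.75 tcp [ 0.4827 -0.3747  0.2182] zax [ 0.003   0.0061 -1.    ] yaw 2.08 F [-0.4   0.52  0.64] T [0.02  0.044 0.001] gap 0.0855
```

View pics/c19.png

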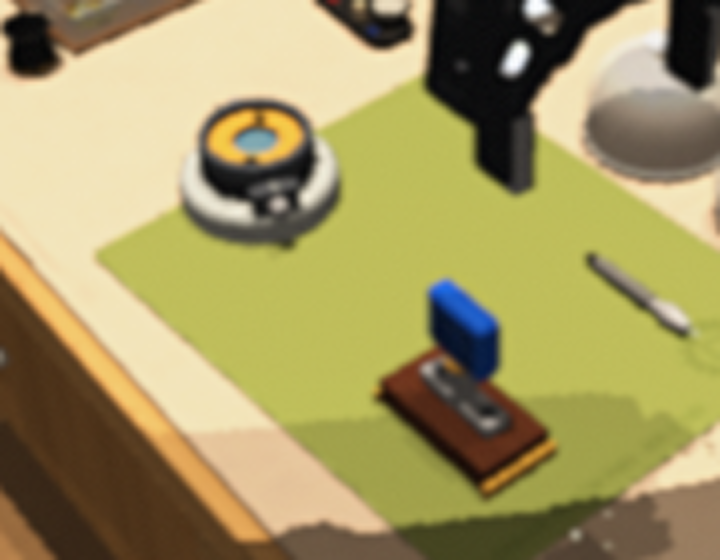

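View pics/w13.png

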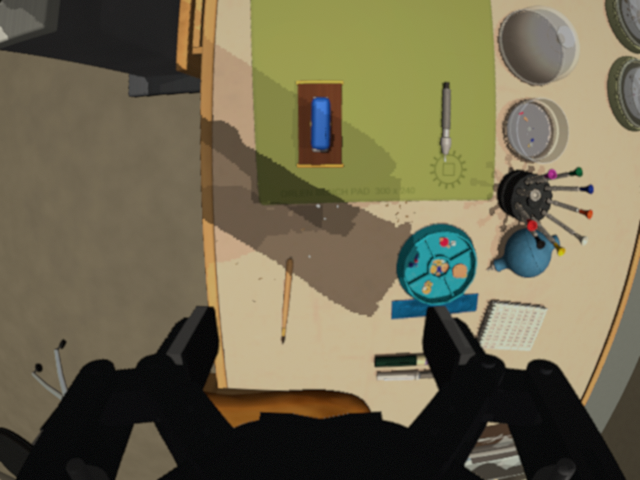

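```bash
python3 -c "
from plant import arm
print(arm.sign_off())"
```

```text
the job is handed in; nothing more can be done
None
```

The ring is turned clockwise onto its stop, the spanner is back upright in its rest and released, and I handed the job in at about 20.8 s.

- **Finding the holes:** the pins dropped in on the first try. I felt the hole floor at about 4.5 N, 6 mm below the ring face.
- **Turning:** the ring turned about 35° at 0.09–0.18 N m. The torque then rose steeply to about 0.30 N m, with a single highest reading of 0.34, and I stopped there. That is below the 0.4 N m limit. I backed off within the hole play, with no reverse load seen, before lifting.
- **Return:** the spanner's bar met the block at the same height as when I picked it up (TCP 48.1 mm), with about 4 N of contact. The last side picture shows the spanner where it was at the start, within the picture's resolution.
- **Bystanders:** the loupe, oil stand, tray, vice and brush were never approached. All appear undisturbed in the last pictures, though the side crop shows only parts of the loupe and oil stand.

**Not confirmed or in disagreement:**
- The stop was judged from the torque rise alone. The ring's absolute angle cannot be seen, and I did not take a final close-up of the ring.
- The side and wrist cameras differed by about 4 mm on the spanner's y position. I used the wrist camera, and the fit bore it out.
- The tool drifted up to 1.4° in tilt during the moves.

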